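# File a specimen disc in its cassette slot

### The job

Slide the specimen disc with the yellow grip into the yellow slot, the middle one of the three-slot cassette, fully home so that the disc lies flat on the two yellow ledges with its grip sticking out in front, and let go of it. Leave the red and blue discs lying where they are.

Things in the scene. Friction and masses are not known exactly. Their poses are not given: they have to be found in the camera images.
- yellow_disc: Cork-brown disc 90 mm across, 4 mm thick, flat on the table, 60-120 g. A yellow stem (12 x 4 mm) runs from its rim along its own -x to an upright yellow grip 24 (x) x 12 (y) mm, 45 mm tall from the underside, its middle 85 mm from the disc centre: pinch it across the 12 mm from above. Origin: disc centre, underside; z up. In a row of three in any order, grip roughly towards the robot.
- yellow_slot (a point): Middle slot of a fixed cassette on a pillar. Point: where the disc's origin lies when home; z=0 is the yellow ledges' top. x: level, sliding in; y across; z up. In mm: open front at x=-54, back stop at 45; inner width 114, walls 5 thick to z=59, no lid. Ledges 32 wide, 5 thick, on both walls (50 gap), 34 pitch: red below, blue above (29 clear). Base plate z=-46; foot on table, 120 across. Height, yaw vary.
- red_disc: Same shape as the yellow disc but with red stem and grip; a bystander lying flat on the table in the same row.
- blue_disc: Same shape as the yellow disc but with blue stem and grip; a bystander lying flat on the table in the same row.

How it is judged:
By the outcome, as a careful person would: the job done as asked, in the order asked, and still so for the second after the job is handed in, with the robot touching nothing.
It also fails if it takes over 40 s, if anything falls off the work surface, if the arm or the gripper's body presses on something with over 40 N, if the wrist force passes 120 N, or if a joint passes its speed limit or range.

### The arm

A 6-joint arm with a two-finger parallel gripper is mounted at the origin on the work surface. World frame = base frame: x ahead of the robot, y to its left, z up, the work surface at z = 0. Lengths are in m, angles in rad, forces in N, time in s.
With the tool pointing down it reaches from about 0.325 to 0.875 m from the base axis. Payload 4.4 kg.
Tool frame: the origin (TCP) lies on the centre line of the jaws, within the pads' length; the fingertips stand 8 mm ahead of it and the grasp point (between the pads) lies 11 mm behind it; z points along the fingers, y is the line along which they close (so a half turn about z gives the same grasp; the last joint's range is limited). The gripper opens to 85 mm and grips with 20 to 120 N. Pads are 22 mm wide; open, the fingers measure 114 mm over their backs; the gripper's body (76 mm by 85 mm) begins 54 mm behind the grasp point. The pads swing forward as they close: fully open they stand 13 mm farther back than shut.
Start: joints at [0.959, 0.207, 1.542, -0, 1.393, -0.15], TCP at [0.256, 0.515, 0.239] pointing down, gripper open.
Joint ranges: [-2.73, 2.73], [-0.86, 2.22], [0.23, 2.46], [-1.11, 4.25], [0.08, 2.63], [-2.82, 2.82]. Speed limits (rad/s): [2.79, 2.79, 3.14, 3.14, 3.14, 3.14].

### API

Orientations are given as a rotation vector (axis times angle).
In Python, from cell import env gives the robot as it stands.
- The arm moves only by the shell command python3 -m crank 'ROWS' [FORCE]. ROWS is JSON, one flat list of numbers, 7 for each row, row after row: the shift along the tool's x, y, z in m, then the turn, a rotation vector about the tool's x, y, z in degrees, then the closure in counts, from 0 (fully open) to 255 (shut). In form: [x, y, z, ax, ay, az, grip, x, y, z, ax, ay, az, grip, ...]. A call has 1 to 12 rows; each row shifts and turns the commanded pose from where the row before left it, along the tool's axes as they then stand; what a row does not reach is not made up. A row lasts 1/8 s, in which the tool goes at most 62.5 mm and 10.7 degrees, less where a joint would pass 70% of its speed; a pose out of reach is approached as far as the arm can. A call is refused whole if a number of a shift passes 0.0625 or a number of a turn 10.7, either way. A call with a gripper value outside its range is refused whole. The fingers move at their own pace and stop on an object; FORCE is the grip in N (left out, the last holds). Time passes only in rows, so rows that do not move let the fingers close. It gives the time, the measured TCP pose, the force, the opening and the grip force at its end, in the units of the state.
- env.sense(): the state, without advancing time (a new reading comes with each control period).
- env.camera(name): name is "scene" or "side" or "wrist"; returns a dict with "image" (480x640x3 uint8, red, green, blue), "range_z" (480x640 float32, m along the optical axis (not along the pixel's ray), 0 where there is no reading), "fov_y" (degrees; the focal length in pixels is half the picture's height over the tangent of half this angle, whatever the lens; pixels are square), "cx", "cy" (the principal point, pixels), "R" (3x3) and "t" (3): a world point X has camera coordinates R X + t; the wrist camera has in their place "hand_eye" (4x4, takes a point from camera to tool coordinates, whose origin is the TCP and whose axes are the flange's). Camera axes: x right, y down, z forward; pixel columns grow to the right and rows downward; lengths in m; the calibration is good to about 2 mm. The wrist camera is an equidistant fisheye: a pixel r from the principal point sees the ray r / f radians off the axis. A picture is of the moment at which its call begins: read the wrist's pose just before it.
- env.finish_job(): hands the job in; it is judged then, once.
Trained networks look in a picture, given as the dict that the camera call returned (one of the last four; its "shot" number tells which), for a name from the list of things; names that differ only in an ending like _2 or _b are one class to them, and where a whole thing is asked for, a point or a joint stands for the part that bears it (a point fixed in the world has none). Each returns a list of dicts, best first, with "p" (0 to 1); they miss things now and then, are a little off and sometimes report something else, mostly with a low value. They report only what shows in the picture. A call takes as long as a camera call.
- env.recognise(picture, name): "pixel" ([column, row] in pixels, amid what is visible of it).
The state is a dict: "time": time; "q": joint angles; "qvel": joint speeds; "tau": joint torques, N m; "eef_pos": TCP position; "ee_rot": TCP orientation; "contact_force": force on the tool from outside, world axes, zero at the start; "ft_torque": the same for the moment, N m; "width": opening from 0.0 (shut) to 1.0 (fully open); "gripper_force": force on a finger pad.
Only numpy, scipy, OpenCV 4.12 (cv2) and the standard library are available. Lean on these libraries where they do the work, as an engineer would, in place of code of your own. Each camera call takes 0.05 s, during which the arm holds its last target. There are 200 camera calls.

## Working session

There is one attempt and no reset: what is moved stays moved. The work goes in short steps, Python scripts to look and compute and a shell command to move; the robot and the scene stay as the last step left them, time stands still between calls to the robot, and variables do not carry over. Pictures are saved under pics/ and viewed, at most 10 in all, crops included, and the job is handed in when it is done.

```bash
mkdir -p pics
cat > h.py <<'E'
import numpy as np,cv2
from cell import env
from scipy.spatial.transform import Rotation as Ro
def cloud(c):
    z=c["range_z"];f=240/np.tan(np.radians(c["fov_y"]/2))
    v,u=np.mgrid[:480,:640]
    P=np.stack([(u-c["cx"])/f*z,(v-c["cy"])/f*z,z],-1)
    return (P-c["t"])@c["R"]   # R^T (P-t)
def masks(c):
    h=cv2.cvtColor(c["image"],cv2.COLOR_RGB2HSV)
    H,S,V=h[...,0].astype(int),h[...,1],h[...,2]
    return dict(yellow=(H>22)&(H<35)&(S>140)&(V>90),red=((H<6)|(H>174))&(S>140)&(V>70),blue=(H>100)&(H<130)&(S>130)&(V>60))
E
python3 - <<'E'
from h import *
s=env.sense();print(s["time"],s["eef_pos"],s["ee_rot"])
ims=[]
for n in("scene","side"):
    c=env.camera(n);cv2.imwrite(f"pics/{n}0.png",c["image"][...,::-1]);np.savez(f"{n}0.npz",**{k:v for k,v in c.items() if k!="hand_eye"})
    P=cloud(c)
    print(n,c["t"],-c["R"].T@c["t"])
    for nm in("yellow_disc","red_disc","blue_disc","yellow_slot"):
        try:
            for d in env.recognise(c,nm)[:3]:
                u,v=map(int,d["pixel"]);print(nm,round(d["p"],2),u,v,P[v,u].round(3),c["range_z"][v,u])
        except Exception as e: print(nm,e)
E
```

```text
0.0 [0.25576348 0.51414306 0.23809624] [-0.71870029 -3.05739144  0.00345572]
scene [ 0.16987912 -0.27060492  1.30317329] [1.12534041 0.25584428 0.68447004]
yellow_disc 0.64 493 315 [0.524 0.375 0.013] 0.83731294
red_disc 0.74 411 302 [0.555 0.228 0.014] 0.85397536
blue_disc 0.8 322 267 [0.529 0.038 0.006] 0.9265661
yellow_slot 0.77 176 193 [ 0.651 -0.18   0.215] 0.75797
side [-0.42913615  0.33403662  0.63515561] [ 0.22473425 -0.44510577  0.67122002]
yellow_disc 0.65 231 217 [0.508 0.374 0.002] 1.0717282
red_disc 0.76 272 244 [0.543 0.231 0.002] 0.9975338
blue_disc 0.83 315 300 [0.532 0.036 0.003] 0.87203217
yellow_slot 0.84 448 326 [ 0.622 -0.207  0.118] 0.68038243
```

View pics/scene0.png

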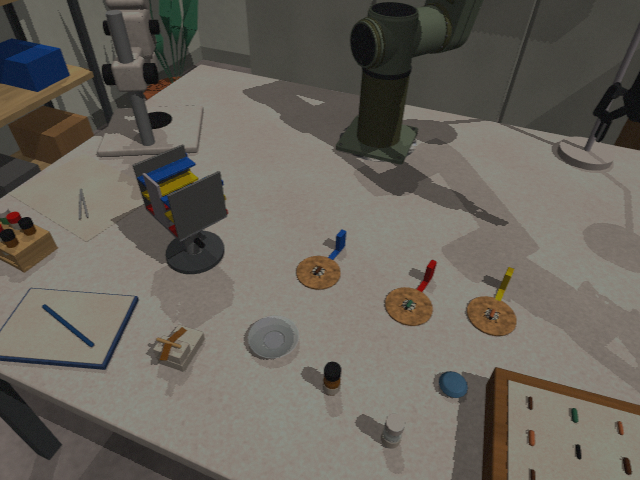

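View pics/side0.png

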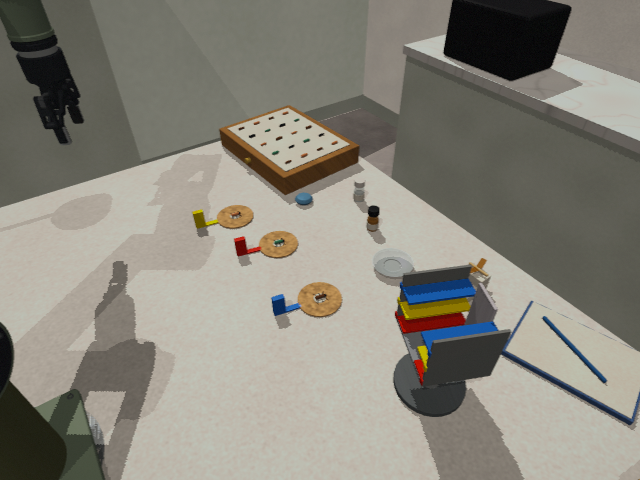

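The yellow disc is at scene (492,315) and side (235,216), with its grip at (507,279) and (199,219). The cassette is at scene (185,200) and side (450,330), its open front towards the robot. Next I fit models to the depth data from both cameras.

```bash
cat > fit.py <<'E'
from h import *
from scipy.optimize import least_squares
B=[]
for s in(1,-1):
    B.append((-54,45,*sorted((57*s,62*s)),-46,59))
    for k in(-34,0,34): B.append((-54,45,*sorted((25*s,57*s)),k-5,k))
B+=[(45,50,-62,62,-46,59),(-54,45,-62,62,-51,-46)]
B=np.array(B)/1000;C=(B[:,::2]+B[:,1::2])/2;Hf=(B[:,1::2]-B[:,::2])/2
def sdf(p):
    q=np.abs(p[:,None]-C)-Hf
    return (np.linalg.norm(np.maximum(q,0),axis=2)+np.minimum(q.max(2),0)).min(1)
def loc(P,x): 
    c,s=np.cos(x[3]),np.sin(x[3]);d=P-x[:3]
    return np.stack([c*d[:,0]+s*d[:,1],-s*d[:,0]+c*d[:,1],d[:,2]],1)
def fit(P,best=None):
    for y0 in ([best[3]] if best is not None else np.radians([-60,-45,-30,-15,0,15])):
        x0=best if best is not None else [.62,-.18,.2,y0]
        r=least_squares(lambda x:sdf(loc(P,x)),x0,loss="soft_l1",f_scale=.002)
        if 'R' not in locals() or r.cost<R.cost:R=r
    return R
if __name__=="__main__":
    A=[]
    for n in("scene","side"):
        c=dict(np.load(f"{n}0.npz"));P=cloud(c);m=masks(c);ok=c["range_z"]>0
        near=ok&(np.hypot(P[...,0]-.63,P[...,1]+.19)<.13)&(P[...,2]>.1)&(P[...,2]<.4)
        Q=P[near];A.append(Q[::max(1,len(Q)//3000)])
        print(n,near.sum(),Q.min(0),Q.max(0))
        for k in m: q=P[m[k]&near];print(k,len(q),np.percentile(q,[5,95],axis=0).round(3).tolist()) if len(q) else 0
        r=fit(A[-1]);print("cass",r.x.round(4),np.degrees(r.x[3]),"med",np.median(abs(sdf(loc(A[-1],r.x)))))
        # disc
        nd=ok&(np.hypot(P[...,0]-.5,P[...,1]-.37)<.12)
        g=P[m["yellow"]&nd];top=g[g[:,2]>.035]
        print("grip",len(g),g[:,2].max(),"top",np.median(top,0), (top.min(0)+top.max(0))/2,len(top))
        h=cv2.cvtColor(c["image"],cv2.COLOR_RGB2HSV)
        ck=((h[...,0]>5)&(h[...,0]<22)&(h[...,1]>90)&nd&(P[...,2]<.02)).astype(np.uint8)
        _,L,st,_=cv2.connectedComponentsWithStats(ck);i=1+st[1:,4].argmax();d=P[L==i]
        ct=cv2.minEnclosingCircle(cv2.convexHull(d[:,:2].astype(np.float32)))
        print("disc",len(d),ct,np.median(d[:,2]))
        t=np.median(top,0)[:2]-ct[0];print("grip dist",np.hypot(*t),"axis",np.degrees(np.arctan2(-t[1],-t[0])))
    r=fit(np.vstack(A));print("both",r.x.round(4),np.degrees(r.x[3]),np.median(abs(r.fun)))
E
python3 fit.py
```

```text
scene 5559 [ 0.51732393 -0.30079344  0.10985081] [ 0.66651994 -0.14240448  0.21809233]
yellow 375 [[0.533, -0.268, 0.155], [0.621, -0.218, 0.159]]
red 41 [[0.6, -0.284, 0.122], [0.651, -0.209, 0.168]]
blue 613 [[0.534, -0.283, 0.189], [0.648, -0.212, 0.192]]
cass [ 0.5952 -0.2186  0.1817 -0.425 ] -24.35134445933787 med 0.00109314194584317
grip 127 0.04915175421021964 top [0.43441936 0.38651606 0.04599162] [0.43395937 0.38605865 0.04630081] 52
disc 1401 ((0.5172325372695923, 0.37246984243392944), 0.046303641051054) 0.005145947938666585
grip dist 0.08399594074864028 axis -9.626512781456494
side 9910 [ 0.51775871 -0.29974438  0.10730602] [ 0.66488019 -0.14225117  0.21603695]
yellow 1092 [[0.53, -0.241, 0.152], [0.647, -0.159, 0.156]]
red 987 [[0.53, -0.241, 0.118], [0.645, -0.159, 0.122]]
blue 2094 [[0.535, -0.266, 0.187], [0.646, -0.162, 0.19]]
cass [ 0.5882 -0.2251  0.1849 -0.4219] -24.17081783974779 med 0.0020634269810446823
grip 220 0.04538831416422248 top [0.4326752  0.3837261  0.04161923] [0.43335781 0.38714764 0.04026573] 57
disc 631 ((0.5175341367721558, 0.37226226925849915), 0.04607100412249565) 0.002695608287312555
grip dist 0.08562977122813448 axis -7.6936685548014685
both [ 0.5934 -0.2228  0.1859 -0.423 ] -24.236461443334527 0.0014185096020033518
```

```bash
sed -i 's/\[.62,-.18,.2,y0\]/[.59,-.215,.155,y0]/' fit.py; python3 fit.py | grep -E "cass|both"
python3 - <<'E'
from fit import *
# axis of grip: long-axis of yellow incl. stem
for n in("scene","side"):
    c=dict(np.load(f"{n}0.npz"));P=cloud(c);m=masks(c)
    q=P[m["yellow"]&(np.hypot(P[...,0]-.45,P[...,1]-.38)<.08)][:,:2];w=np.linalg.svd(q-q.mean(0),full_matrices=False)[2][0];print(np.degrees(np.arctan(w[1]/w[0])))
E
```

```text
cass [ 0.5928 -0.223   0.1572 -0.4215] -24.150537814542954 med 0.0006131334568786617
cass [ 0.5903 -0.2207  0.155  -0.4203] -24.08215368330339 med 0.0005443371184851841
both [ 0.5932 -0.2228  0.1596 -0.422 ] -24.17896514356501 0.0008061523171908683
-9.172623551206538
-4.332313300208995
```

Slot at about (0.5915, -0.222, 0.156) with yaw -24.1°, and the height agrees between the two views. The disc is at (0.517, 0.372) with yaw about -8.5°, and its grip is at (0.433, 0.385). Moving above the grip.

```bash
python3 -m crank '[0,0,0,0,0,-9,0, 0,0,0,0,0,-9,0, -0.0487,-0.0253,0.0295,0,0,0,0, -0.0487,-0.0253,0.0295,0,0,0,0, -0.0487,-0.0253,0.0295,0,0,0,0, -0.0487,-0.0253,0.0295,0,0,0,0, 0,0,0,0,0,0,0]' 80
cat > w.py <<'E'
from h import *
def wrist():
    s=env.sense();c=env.camera("wrist")
    f=240/np.tan(np.radians(c["fov_y"]/2));v,u=np.mgrid[:480,:640];dx,dy=u-c["cx"],v-c["cy"];r=np.hypot(dx,dy)+1e-9;th=r/f
    z=c["range_z"];k=np.tan(th)/r
    Pc=np.stack([dx*k*z,dy*k*z,z],-1);H=np.array(c["hand_eye"])
    Pt=Pc@H[:3,:3].T+H[:3,3];Pw=Pt@Ro.from_rotvec(s["ee_rot"]).as_matrix().T+s["eef_pos"]
    return s,c,Pt,Pw
E
python3 - <<'E'
from w import *
s,c,Pt,Pw=wrist();print(s["eef_pos"],Ro.from_rotvec(s["ee_rot"]).as_matrix().round(3).tolist())
cv2.imwrite("pics/w1.png",c["image"][...,::-1])
m=masks(c)["yellow"]&(c["range_z"]>0);q=Pw[m];n=np.hypot(*(q[:,:2]-[.45,.38]).T)<.09;q=q[n];t=q[q[:,2]>.035]
print(len(q),q[:,2].max(),np.median(t,0),(t.min(0)+t.max(0))/2,len(t))
print(cv2.minAreaRect((t[:,:2]*1000).astype(np.float32)))
print("tool",np.median(Pt[m][n][q[:,2]>.035],0))
h=cv2.cvtColor(c["image"],cv2.COLOR_RGB2HSV)
ck=((h[...,0]>5)&(h[...,0]<22)&(h[...,1]>90)&(c["range_z"]>0)&(Pw[...,2]<.02)&(np.hypot(Pw[...,0]-.517,Pw[...,1]-.372)<.06)).astype(np.uint8)
d=Pw[ck>0];print(cv2.minEnclosingCircle(d[:,:2].astype(np.float32)),np.median(d[:,2]))
print(env.recognise(c,"yellow_disc")[:2])
E
```

```text
time: 1.38
eef_pos: [0.4353, 0.3824, 0.1184]
ee_rot: [-0.24, -3.129, 0.006]
contact_force: [-0.8, 0.0, 0.1]
width: 1.003
gripper_force: 0.0
[0.43526796 0.3823707  0.11837526] [[-0.988, 0.153, -0.004], [0.153, 0.988, -0.004], [0.003, -0.004, -1.0]]
984 0.046153744779578704 [0.43304777 0.38765756 0.04380961] [0.43357019 0.38760288 0.04389853] 704
((433.5777893066406, 387.73284912109375), (10.88173770904541, 24.10831642150879), 81.2288589477539)
tool [0.00287692 0.00525296 0.07454705]
((0.5157415270805359, 0.37702423334121704), 0.04857552796602249) 0.003053271639654985
[{'pixel': [327.0, 320.3], 'p': 0.63}]
```

View pics/w1.png

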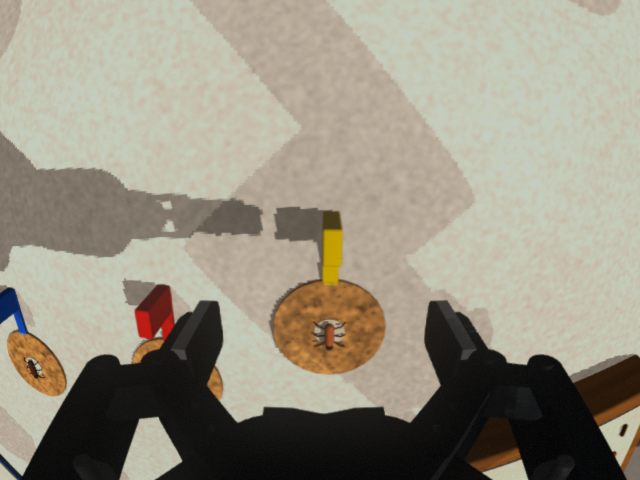

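The wrist view shows the yellow grip at (332,240) and the disc at (329,325). The grip's position and its top height of about 0.044 m agree with the other cameras. Descending and gripping.

```bash
python3 -m crank '[0.002,0.004,0.05,0,0,0,0, 0,0,0.03,0,0,0,0, 0,0,0.021,0,0,0,0, 0,0,0,0,0,0,0, 0,0,0,0,0,0,255, 0,0,0,0,0,0,255, 0,0,0,0,0,0,255, 0,0,0,0,0,0,255, 0,0,0,0,0,0,255, 0,0,0,0,0,0,255]' 80
```

```text
time: 2.72
eef_pos: [0.4331, 0.3905, 0.021]
ee_rot: [0.232, 3.132, 0.001]
contact_force: [-0.2, -0.8, 5.1]
width: 0.125
gripper_force: 78.7
```

```bash
python3 -m crank '[0,0,-0.02,0,0,0,255, 0,0,-0.04,0,0,0,255, 0,0,-0.05,0,0,0,255, 0,0,-0.06,0,0,0,255, 0,0,-0.06,0,0,0,255, 0,0,0,0,0,0,255, 0,0,0,0,0,0,255]'
cat > held.py <<'E'
from w import *
import sys
s,c,Pt,Pw=wrist();R=Ro.from_rotvec(s["ee_rot"]).as_matrix();print(s["eef_pos"],R.round(3).tolist(),s["width"],s["gripper_force"])
cv2.imwrite(f"pics/{sys.argv[1]}.png",c["image"][...,::-1])
h=cv2.cvtColor(c["image"],cv2.COLOR_RGB2HSV)
ck=(h[...,0]>5)&(h[...,0]<22)&(h[...,1]>90)&(c["range_z"]>0)&(abs(Pt[...,2]-.018)<.03)&(np.hypot(Pt[...,0]+.085,Pt[...,1])<.07)
d=Pw[ck];print("disc",len(d),cv2.minEnclosingCircle(d[:,:2].astype(np.float32)))
A=np.c_[d,np.ones(len(d))];k=np.linalg.lstsq(np.c_[d[:,:2]-d[:,:2].mean(0),np.ones(len(d))],d[:,2],rcond=None)[0];print("plane slopes, mean z top",k)
t=Pt[ck];print("in tool",cv2.minEnclosingCircle(t[:,:2].astype(np.float32)),np.median(t[:,2]))
E
python3 held.py w2
```

```text
time: 3.6
eef_pos: [0.4322, 0.3901, 0.2506]
ee_rot: [-0.232, -3.133, -0.0]
contact_force: [-0.2, -0.5, -1.5]
width: 0.127
gripper_force: 77.9
[0.43218753 0.39006481 0.25058784] [[-0.989, 0.147, -0.0], [0.147, 0.989, 0.0], [0.0, 0.0, -1.0]] 0.12681320351522496 77.88998007774353
disc 1467 ((0.49313706159591675, 0.3814127743244171), 0.016517801210284233)
plane slopes, mean z top [-0.00234497  0.00319264  0.23253424]
in tool ((-0.0615595243871212, 0.00040486647048965096), 0.016517803072929382) 0.0180548776285763
```

View pics/w2.png

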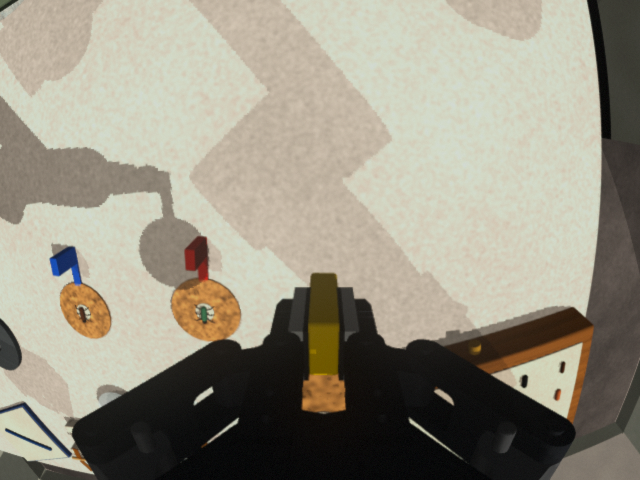

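The disc is held level between the fingers (cork visible at (323,393)); its underside is 22 mm ahead of the TCP. Turning and carrying it to the front of the cassette.

```bash
python3 -m crank '[0,0,0,0,0,7.8,255, 0,0,0,0,0,7.85,255, -0.0211,-0.0549,0,0,0,0,255, -0.0211,-0.0549,0,0,0,0,255, -0.0211,-0.0549,0,0,0,0,255, -0.0211,-0.0549,0,0,0,0,255, -0.0211,-0.0549,0,0,0,0,255, -0.0211,-0.0549,0,0,0,0,255, -0.0211,-0.0549,0,0,0,0,255, -0.0211,-0.0549,0,0,0,0,255, -0.0211,-0.0549,0,0,0,0,255, 0,0,0.03,0,0,0,255]'
python3 -m crank '[0,0,0.03,0,0,0,255, 0,0,0,0,0,0,255]'
cat > chk.py <<'E'
from fit import *
import sys
S=[.5915,-.222,.156,np.radians(-24.1)]
s=env.sense();R=Ro.from_rotvec(s["ee_rot"]).as_matrix();print(s["eef_pos"],"yaw",np.degrees(np.arctan2(-R[1,0],-R[0,0])),"tcp loc",loc(s["eef_pos"][None],S).round(4))
for n in("scene","side"):
    c=env.camera(n);cv2.imwrite(f"pics/{n}{sys.argv[1]}.png",c["image"][...,::-1]);P=cloud(c)
    h=cv2.cvtColor(c["image"],cv2.COLOR_RGB2HSV)
    ok=(c["range_z"]>0);L=loc(P.reshape(-1,3),S).reshape(P.shape)
    ck=(h[...,0]>5)&(h[...,0]<22)&(h[...,1]>90)&ok&(P[...,2]>.13)&(abs(L[...,1])<.08)&(L[...,0]>-.25)&(L[...,0]<.1)
    near=ok&(abs(L[...,0]+.005)<.055)&(abs(L[...,1])<.07)&(P[...,2]>.1)&(P[...,2]<.25)&~ck
    Q=P[near]; r=fit(Q[::max(1,len(Q)//3000)],np.array(S)); print(n,"cass",r.x.round(4),np.degrees(r.x[3]))
    d=L[ck]
    if len(d): print(" disc n",len(d),cv2.minEnclosingCircle(d[:,:2].astype(np.float32)),"z",np.percentile(d[:,2],[10,50,90]).round(4),"x,y ext",d.min(0)[:2],d.max(0)[:2])
E
python3 chk.py 2
```

```text
time: 5.15
eef_pos: [0.4043, -0.1428, 0.2204]
ee_rot: [0.667, 3.068, -0.003]
contact_force: [-0.3, 1.1, -1.4]
width: 0.126
gripper_force: 78.3
time: 5.4
eef_pos: [0.4006, -0.1366, 0.186]
ee_rot: [-0.655, -3.062, -0.005]
contact_force: [0.2, 0.3, -0.1]
width: 0.13
gripper_force: 78.3
[ 0.40059022 -0.13657362  0.18597548] yaw -24.14793230758362 tcp loc [[-0.2092  0.      0.03  ]]
scene cass [ 0.5902 -0.2219  0.1572 -0.4217] -24.163488387451697
 disc n 911 ((-0.06764940172433853, 0.0016247096937149763), 0.13203516602516174) z [0.0116 0.0132 0.0148] x,y ext [-0.19906579 -0.06031181] [0.05229716 0.06185787]
side cass [ 0.5899 -0.2206  0.155  -0.4205] -24.093057827538203
 disc n 2551 ((-0.09529417008161545, 0.0293602142482996), 0.15057235956192017) z [0.012  0.0133 0.0147] x,y ext [-0.24301858 -0.05994272] [0.05243024 0.05836988]
```

```bash
python3 -c "
import cv2
a=cv2.imread('pics/side2.png')[150:450,220:620];b=cv2.imread('pics/scene2.png')[80:380,100:500];cv2.imwrite('pics/c2.png',cv2.hconcat([a,b]))"
```

```text
(no output)
```

View pics/c2.png

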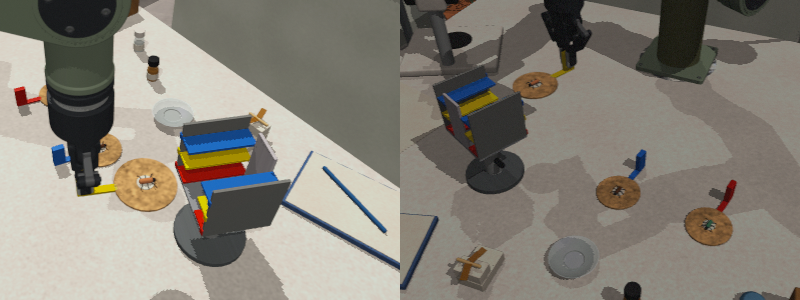

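The crops show the disc level in front of the open cassette (side crop (146,184), scene crop (535,85)), with the bystanders untouched. I still need the lateral alignment from the disc blob alone.

```bash
cat >> chk.py <<'E'
    _,Lb,st,_=cv2.connectedComponentsWithStats((ck&(abs(L[...,2]-.013)<.008)).astype(np.uint8));i=1+st[1:,4].argmax();d=L[Lb==i]
    print(" blob",len(d),"ext",d.min(0).round(4),d.max(0).round(4),"circ rel S",cv2.minEnclosingCircle(d[:,:2].astype(np.float32)),"rel own fit",cv2.minEnclosingCircle(loc(P[Lb==i],r.x)[:,:2].astype(np.float32)), np.median(loc(P[Lb==i],r.x)[:,2]))
E
sed -i 's/S=\[.5915,-.222,.156/S=[.590,-.2213,.156/' chk.py; python3 chk.py 3
```

```text
[ 0.40352347 -0.13784884  0.18957736] yaw -24.09516482899107 tcp loc [[-0.2043  0.      0.0336]]
scene cass [ 0.5888 -0.2213  0.1572 -0.4203] -24.081549401085045
 disc n 913 ((-0.07107435911893845, -0.011471149511635303), 0.12916986644268036) z [0.0161 0.0175 0.0188] x,y ext [-0.19632062 -0.05847223] [0.05293931 0.06207989]
 blob 852 ext [-0.1613 -0.0443  0.0125] [-0.0727  0.0448  0.0203] circ rel S ((-0.11804589629173279, 0.0013671162305399776), 0.04592205956578255) rel own fit ((-0.11692209541797638, 0.0018996839644387364), 0.045922067016363144) 0.0162876660354134
side cass [ 0.5897 -0.2204  0.155  -0.4211] -24.125402989603224
 disc n 2572 ((-0.09282118827104568, 0.0285937562584877), 0.15030984580516815) z [0.0152 0.0163 0.0178] x,y ext [-0.24004429 -0.0596536 ] [0.0544019  0.05852193]
 blob 2418 ext [-0.1604 -0.0444  0.0115] [-0.0724  0.0448  0.021 ] circ rel S ((-0.11650029569864273, 0.0003877898561768234), 0.04511982575058937) rel own fit ((-0.11585507541894913, -0.0003179395280312747), 0.04511982575058937) 0.017255423229547637
```

Aligned to within 1 mm laterally, underside about 12 mm above the ledges. Sliding in to 5 mm short of home, then checking.

```bash
python3 -m crank '[-0.02,0,0.004,0,0,0,255, -0.025,0,0,0,0,0,255, -0.025,0,0,0,0,0,255, -0.022,0,0,0,0,0,255, -0.02,0,0,0,0,0,255, 0,0,0,0,0,0,255, 0,0,0,0,0,0,255]'; python3 chk.py 4|cut -c1-400
```

```text
time: 6.48
eef_pos: [0.5062, -0.1837, 0.1868]
ee_rot: [0.655, 3.072, -0.0]
contact_force: [-0.6, 0.6, -0.8]
width: 0.131
gripper_force: 78.2
[ 0.50617246 -0.18370793  0.18680209] yaw -24.080748653904546 tcp loc [[-0.0919  0.0001  0.0308]]
scene cass [ 0.5888 -0.2213  0.1571 -0.4225] -24.207850619519057
 disc n 505 ((-0.011846724897623062, -0.010145057924091816), 0.08169505000114441) z [0.0137 0.0149 0.017 ] x,y ext [-0.09055003 -0.05901601] [0.05349379 0.06263679]
 blob 457 ext [-0.0481 -0.0572  0.0055] [0.0369 0.005  0.0209] circ rel S ((-0.005676956381648779, -0.01427079364657402), 0.04355693981051445) rel own fit ((-0.004544761497527361, -0.013832559809088707), 0.04355693608522415) 0.013766013028818025
side cass [ 0.5895 -0.2203  0.1552 -0.4209] -24.113921085079586
 disc n 1298 ((-0.09725326299667358, 0.009334910660982132), 0.15936516225337982) z [0.0113 0.0124 0.0141] x,y ext [-0.24864798 -0.06271524] [0.05425068 0.05878216]
 blob 1255 ext [-0.0503 -0.0228  0.0078] [0.04   0.0382 0.0209] circ rel S ((-0.0052262162789702415, 0.00022113739396445453), 0.04537247121334076) rel own fit ((-0.004409216810017824, -0.0004643898573704064), 0.04537247493863106) 0.013141418921111925
```

```bash
python3 -m crank '[0,0,0.004,0,0,0,255, 0,0,0.004,0,0,0,255, -0.002,0,0,0,0,0,255, -0.001,0,0,0,0,0,255, 0,0,0,0,0,0,255]'; python3 -m crank '[-0.001,0,0,0,0,0,255, 0,0,0,0,0,0,255]'; python3 -m crank '[-0.001,0,0,0,0,0,255, 0,0,0,0,0,0,255]'; python3 chk.py 5|cut -c1-400
```

```text
time: 7.2
eef_pos: [0.5093, -0.1854, 0.1784]
ee_rot: [0.656, 3.072, -0.0]
contact_force: [-0.8, 0.4, -1.6]
width: 0.125
gripper_force: 78.4
time: 7.45
eef_pos: [0.5101, -0.1857, 0.1783]
ee_rot: [0.656, 3.072, -0.0]
contact_force: [0.7, 0.0, -0.7]
width: 0.13
gripper_force: 78.4
time: 7.7
eef_pos: [0.511, -0.1861, 0.1783]
ee_rot: [0.656, 3.072, -0.0]
contact_force: [0.7, 0.0, -0.8]
width: 0.126
gripper_force: 78.4
[ 0.51097187 -0.18614805  0.1782943 ] yaw -24.11197587420559 tcp loc [[-0.0865 -0.0002  0.0223]]
scene cass [ 0.5886 -0.2212  0.1572 -0.4199] -24.057050828795347
 disc n 335 ((0.0018513303948566318, 0.001510945032350719), 0.07892445474863052) z [0.0049 0.0063 0.0077] x,y ext [-0.07598806 -0.0584771 ] [0.05322973 0.06185151]
 blob 288 ext [-0.0399 -0.0451  0.005 ] [ 0.0332 -0.0067  0.0117] circ rel S ((-0.003342272713780403, -0.015121829695999622), 0.03663097321987152) rel own fit ((-0.0020468272268772125, -0.014646383002400398), 0.03663097321987152) 0.005177608595031857
side cass [ 0.5896 -0.2204  0.1553 -0.4226] -24.210732862384994
 disc n 1163 ((-0.09510567039251328, 0.008715098723769188), 0.15759307146072388) z [0.0028 0.0041 0.0062] x,y ext [-0.24457444 -0.06238638] [0.05436311 0.05891133]
 blob 84 ext [-0.0083 -0.0041  0.0051] [0.0219 0.0162 0.0135] circ rel S ((0.005984866991639137, 0.004586928989738226), 0.01605004444718361) rel own fit ((0.006726923398673534, 0.003902556374669075), 0.016050046309828758) 0.011242376352149211
```

About 1 mm above the ledges and near home. Feeling for the back stop.

```bash
for i in 1; do python3 -m crank '[-0.001,0,0,0,0,0,255, 0,0,0,0,0,0,255]'; done; python3 -m crank '[-0.001,0,0,0,0,0,255, 0,0,0,0,0,0,255]'
```

```text
time: 8.05
eef_pos: [0.5119, -0.1866, 0.1783]
ee_rot: [0.656, 3.072, -0.0]
contact_force: [0.2, -0.5, -0.9]
width: 0.13
gripper_force: 78.4
time: 8.3
eef_pos: [0.5128, -0.1869, 0.1783]
ee_rot: [0.656, 3.072, -0.0]
contact_force: [-0.4, -0.0, 0.1]
width: 0.131
gripper_force: 78.4
```

```bash
python3 -m crank '[-0.001,0,0,0,0,0,255, 0,0,0,0,0,0,255]'; python3 -m crank '[-0.001,0,0,0,0,0,255, 0,0,0,0,0,0,255]'; python3 -c "
from w import *
import sys
from fit import loc
S=[.590,-.2213,.156,np.radians(-24.1)]
c=env.camera('side');P=cloud(c);h=cv2.cvtColor(c['image'],cv2.COLOR_RGB2HSV)
L=loc(P.reshape(-1,3),S).reshape(P.shape)
ck=(h[...,0]>5)&(h[...,0]<22)&(h[...,1]>90)&(c['range_z']>0)&(abs(L[...,2]-.004)<.006)&(abs(L[...,1])<.05)&(abs(L[...,0])<.06)
d=L[ck];print(len(d),d.min(0),d.max(0),np.median(d[:,2]))
cv2.imwrite('pics/c6.png',cv2.resize(c['image'][240:400,340:540,::-1],None,fx=3.5,fy=3.5))"
```

```text
time: 8.55
eef_pos: [0.5137, -0.1874, 0.1783]
ee_rot: [0.656, 3.072, -0.0]
contact_force: [0.4, -0.4, -0.8]
width: 0.128
gripper_force: 78.4
time: 8.8
eef_pos: [0.5144, -0.1876, 0.1782]
ee_rot: [-0.656, -3.072, -0.0]
contact_force: [-0.4, 0.1, -0.1]
width: 0.129
gripper_force: 78.4
1060 [-0.04037162 -0.00667053  0.00022104] [0.04888022 0.04465043 0.0098885 ] 0.0038212140734045635
```

View pics/c6.png

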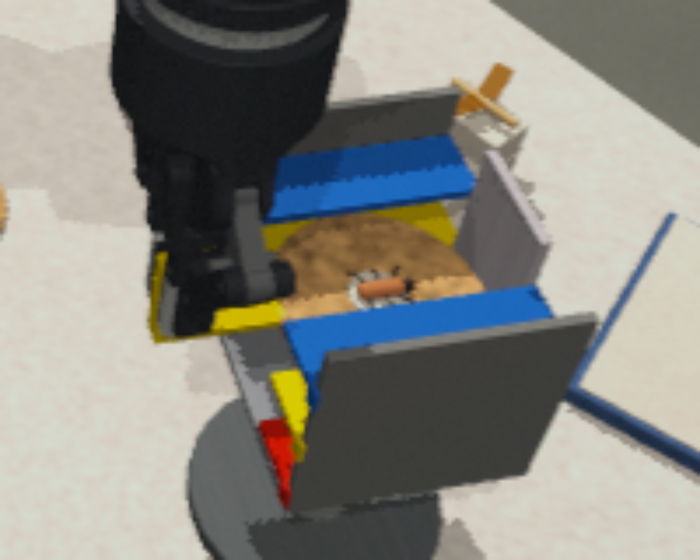

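The crop shows the disc flat over the yellow ledges with its far edge at about (485,290), almost at the back stop. Feeling on in 1 mm steps.

```bash
python3 -m crank '[-0.001,0,0,0,0,0,255, 0,0,0,0,0,0,255]';  python3 -m crank '[-0.001,0,0,0,0,0,255, 0,0,0,0,0,0,255]'
```

```text
time: 9.1
eef_pos: [0.5145, -0.1877, 0.1781]
ee_rot: [-0.655, -3.07, -0.001]
contact_force: [-5.1, 1.4, 1.8]
width: 0.133
gripper_force: 78.7
time: 9.35
eef_pos: [0.5145, -0.1876, 0.1781]
ee_rot: [-0.655, -3.067, -0.002]
contact_force: [-7.7, 2.3, 2.7]
width: 0.126
gripper_force: 79.0
```

Back stop felt (8 N along x). Relaxing the push, setting down the last millimetre, then releasing and rising.

```bash
python3 -m crank '[0.002,0,0.001,0,0,0,255, 0,0,0,0,0,0,255]'; python3 -m crank '[0,0,0,0,0,0,190, 0,0,0,0,0,0,150, 0,0,0,0,0,0,120, 0,0,0,0,0,0,120, 0,0,0,0,0,0,120, 0,0,0,0,0,0,120]' 20
```

```text
time: 9.6
eef_pos: [0.5144, -0.1876, 0.1772]
ee_rot: [-0.656, -3.072, -0.0]
contact_force: [-2.5, 0.9, 0.1]
width: 0.129
gripper_force: 78.5
time: 10.35
eef_pos: [0.5146, -0.1877, 0.1773]
ee_rot: [0.656, 3.072, -0.0]
contact_force: [-0.1, -0.6, -0.3]
width: 0.53
gripper_force: 0.0
```

```bash
python3 -m crank '[0,0,-0.01,0,0,0,120, 0,0,-0.03,0,0,0,120, 0,0,-0.05,0,0,0,120, 0.03,0,-0.05,0,0,0,120, 0.05,0,-0.03,0,0,0,120, 0.05,0,0,0,0,0,120, 0,0,0,0,0,0,120]'; python3 chk.py 7|cut -c1-300; python3 -c "
import cv2
a=cv2.imread('pics/side7.png')[220:430,340:540];b=cv2.imread('pics/scene7.png')[120:330,100:300];cv2.imwrite('pics/c7.png',cv2.resize(cv2.hconcat([a,b]),None,fx=2,fy=2))"
```

```text
time: 11.22
eef_pos: [0.3939, -0.1334, 0.3485]
ee_rot: [0.655, 3.07, -0.001]
contact_force: [0.9, 0.8, 0.5]
width: 0.529
gripper_force: 0.0
[ 0.39391758 -0.13339588  0.34846502] yaw -24.103730332762606 tcp loc [[-2.149e-01  2.000e-04  1.925e-01]]
scene cass [ 0.5886 -0.2212  0.1572 -0.4208] -24.109632120364545
 disc n 316 ((-0.07464060187339783, 0.004870438016951084), 0.13894282281398773) z [0.0036 0.005  0.0066] x,y ext [-0.20634263 -0.0572686 ] [0.05362761 0.06277704]
 blob 99 ext [-0.0214 -0.0444  0.005 ] [ 0.0315 -0.0092  0.0105] circ rel S ((0.004867395386099815, -0.025707460939884186), 0.0283566452562809) rel own fit ((0.0061502596363425255, -0.02522650733590126), 0.0283566452562809) 0.004469391447977672
side cass [ 0.5895 -0.2203  0.1552 -0.4226] -24.21074509475197
 disc n 1266 ((-0.09684903174638748, 0.023516930639743805), 0.15474972128868103) z [0.0018 0.003  0.0086] x,y ext [-0.24752584 -0.05987298] [0.05382778 0.05879154]
 blob 72 ext [-0.0054 -0.0042  0.0058] [0.0159 0.011  0.0125] circ rel S ((0.00553107587620616, 0.004679486155509949), 0.0122174471616745) rel own fit ((0.006364624947309494, 0.0040048398077487946), 0.0122174471616745) 0.010707191400021118
```

View pics/c7.png

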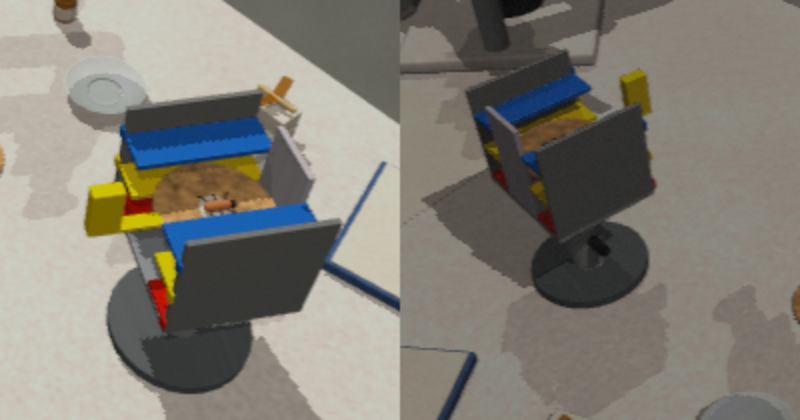

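The disc lies flat on the yellow ledges: its top is about 4 mm above them, its far edge is at the back stop (side crop (275,205)), and the grip sticks out in front at (105,208). The gripper is clear.

```bash
python3 -c "
from cell import env
print(env.finish_job())"
```

```text
the job is handed in; nothing more can be done
None
```

The yellow disc is in the middle slot, pushed to the back stop, flat on the yellow ledges and released with its grip out in front; the red and blue discs were not touched, and the job was handed in at about 11 s.

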